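Purge the air line at the valve box

ROBOT

A 6-joint arm with a two-finger parallel gripper is mounted at the origin on the work surface. World frame = base frame: x ahead of the robot, y to its left, z up, the work surface at z = 0. Lengths are in mm, angles in rad, forces in N, time in s.
With the tool pointing down it reaches from about 350 to 975 mm from the base axis. Payload 7.1 kg.
Tool frame: the origin (TCP) lies between the finger pads; the fingertips stand 19 mm ahead of it and the grasp point (between the pads) is the TCP (ctrl.finger_overhang is the distance from the TCP to the fingertips, in mm); z points along the fingers, y is the line along which they close (so a half turn about z gives the same grasp; the last joint's range is limited). The gripper opens to 88 mm and grips with 3 to 60 N. Pads are 20 mm wide; open, the fingers measure 115 mm over their backs; the gripper's body (75 mm by 178 mm) begins 61 mm behind the grasp point.
Start: joints at [1.216, 0.423, 1.63, -0, 1.089, -0.019], TCP at [205.921, 590.086, 241.675] pointing down, gripper open.
Joint ranges: [-3, 3], [-0.9, 2.11], [0.09, 2.58], [-1.31, 4.45], [0.11, 2.69], [-2.54, 2.54]. Speed limits (rad/s): [2.39, 2.39, 3.01, 3.14, 3.14, 3.14].

INTERFACE

Orientations are given as a rotation vector (axis times angle).
In Python, from workcell import ctrl gives the robot as it stands. The module is installed in compiled form; this text tells all that it offers.
- The arm moves only by the tool arm_command, never from a script. Its argument "rows" is one flat list of numbers, 7 for each row, row after row: the turn, a rotation vector about the tool's x, y, z scaled (see below), then the shift along the tool's x, y, z scaled (see below), then the opening, from -1 (shut) to 1 (fully open). A call has 1 to 5 rows; each row is the pose to reach, as a shift and turn from the pose commanded when the call began, along the tool's axes at that moment, turning the shorter way round; what a row does not reach only later rows make up. The controller multiplies each number of a shift by 80 mm and each number of a turn by 180 degrees. A row lasts 1/10 s, in which the tool goes at most 50 mm and 8.59 degrees, less where a joint would pass 70% of its speed; a pose out of reach is approached as far as the arm can. A call with a number of a shift or a turn outside -1 to 1 is refused whole. A call with a gripper value outside its range is refused whole. The fingers move at their own pace and stop on an object; the grip force is fixed at half the most. Time passes only in rows, so rows that repeat a pose let the fingers close. It gives the time, the measured TCP pose, the force, the opening and the grip force at its end, in the units of the state.
- ctrl.get_obs(): the state, without advancing time (a new reading comes with each control period).
- ctrl.get_image(name): name is "scene" or "top" or "wrist"; returns (picture, depth): 420x560x3 uint8, red, green, blue; 420x560 float32, mm along the optical axis (not along the pixel's ray), 0 where there is no reading.
- ctrl.camera_params(name): a dict with "camera_matrix" (3x3 intrinsics, pixels), "k1" (the pictures are not rectified: a ray, as slopes to the right and down, at radius r is drawn at 1 + k1 r^2 times it, then the intrinsics apply), "world_to_cam" (4x4, takes a point from world to camera coordinates); the wrist camera has in their place "tool_from_camera" (4x4, takes a point from camera to tool coordinates, whose origin is the TCP and whose axes are the flange's). Camera axes: x right, y down, z forward; pixel columns grow to the right and rows downward; lengths in mm; the calibration is good to about 2 mm. A picture is of the moment at which its call begins: read the wrist's pose just before it. camera_params takes no time and is no camera call.
- ctrl.close_job(): hands the job in; it is judged then, once.
The state is a dict: "t": time; "qpos": joint angles; "qvel": joint speeds; "joint_torque": joint torques, N m; "ee_pos": TCP position; "orientation": TCP orientation; "ft_force": force on the tool from outside, world axes, zero at the start; "moment": the same for the moment, N m; "width": finger opening in mm; "grasp_force": force on a finger pad.
Only numpy, scipy, OpenCV 4.12 (cv2) and the standard library are available. Lean on these libraries where they do the work, as an engineer would, in place of code of your own. Each camera call takes 0.05 s, during which the arm holds its last target. There are 200 camera calls.

TASK

Purge the air line of the bench machine: on the valve box, pull the round mushroom-headed knob straight up, all the way out to its on detent at the top of its travel, then push it back in fully home and let go. Do not operate the T-handled knob or the pointer selector beside it.

Things in the scene. Friction and masses are not known exactly. Their poses are not given: they have to be found in the camera images.
- air_knob (a joint): Push-pull travel of the round mushroom knob, in m: 0 = fully in (off, as it starts), 0.025 = fully out against its stop (on detent; counts as on above 0.020). It slides straight up (world +z). It resists with about 4 N of friction either way, has no spring, and stays where it is left.
- air_cap (a point): Centre of the black round head (38 mm diameter, 24 mm tall, upright side from 7 mm below to 6 mm above this point) to pull; moves with the knob. With the knob in it is 114 mm above the bench, 34 mm above the flat top of the grey valve box. Under it: 12 mm stem, collar 26 mm wide reaching 10 mm above the box. z up, y along the box's long side, x across; the joint axis is z.
- tee_top (a point): Middle of the top of the other push-pull knob, to be left alone: a black T-handle, bar 64 mm along x, 15 mm wide, 18 mm tall, its top 40 mm above the box top. The box is 170 x 380 x 80 mm; its three controls stand in a row along y, 110 mm apart, in any order; across the row (along x) the box top is bare beside each control.
- selector_tip (a point): Top of the pointer's tip on the black rotary selector, to be left alone: low disc 40 mm in diameter (top 16 mm above the box top) with a pointer bar 60 mm by 10 mm across it, top 28 mm above the box top; this point lies 40 mm from its axis, so it moves as the selector turns.

How it is judged (in metres and radians):
On the way, in this order (a step that is already met when the one before it is completed fails the run):
1. the round knob is pulled out to its on detent (value of joint air_knob above 0.02 m), for 0.2 s.
2. the round knob is pushed back in (value of joint air_knob below 0.004 m), for 0.2 s.
At the end, for the whole second after the job is handed in: After having been out on its detent (more than 20 mm of its 25 mm), the round knob is back in, within 4 mm of fully home, and let go; the T-handle is within 8 mm and the selector's tip within 12 mm of where they started (value of joint air_knob below 0.004 m and distance of tee_top from where it was at the start of the episode below 0.008 m and distance of selector_tip from where it was at the start of the episode below 0.012 m); the robot touches nothing.
It fails at once if the T-handled knob is pulled out (top moved more than 8 mm) (distance of tee_top from where it was at the start of the episode above 0.008 m).
It fails at once if the selector is turned (tip moved more than 12 mm) (distance of selector_tip from where it was at the start of the episode above 0.012 m).
It also fails if it takes over 32 s, if anything falls off the work surface, if the arm or the gripper's body presses on something with over 40 N, if the wrist force passes 120 N, or if a joint passes its speed limit or range.

## Working session

There is one attempt and no reset: what is moved stays moved. The work goes in short steps, Python scripts to look and compute and a tool call to move; the robot and the scene stay as the last step left them, time stands still between calls to the robot, and variables do not carry over. Pictures are saved under pics/ and viewed, at most 10 in all, crops included, and the job is handed in when it is done.

Besides the shell and the picture viewer there is one more tool, called after "Call:" by a JSON object that holds its "fn" and its "kwargs". arm_command: Moves the arm, as the interface text tells. Shifts and turns lie within -1 to 1; 1 stands for 80 mm of shift or 180 degrees of turn. Its arguments: {"type":"object","properties":{"rows":{"type":"array","items":{"type":"number"}}},"required":["rows"]}

```bash
mkdir -p pics; cat > h.py <<'E'
import numpy as np, cv2
from workcell import ctrl
from scipy.spatial.transform import Rotation as R
def pts(name):
    o=ctrl.get_obs(); im,d=ctrl.get_image(name); p=ctrl.camera_params(name)
    K=np.array(p["camera_matrix"]); k=p["k1"]
    v,u=np.mgrid[0:420,0:560].astype(float)
    uv=np.stack([u.ravel(),v.ravel()],1)[:,None]
    n=cv2.undistortPoints(uv,K,np.array([k,0,0,0,0.]))[:,0]
    P=np.c_[n,np.ones(len(n))]*d.reshape(-1,1)
    if "world_to_cam" in p: T=np.linalg.inv(np.array(p["world_to_cam"]))
    else:
        W=np.eye(4);W[:3,:3]=R.from_rotvec(o["orientation"]).as_matrix();W[:3,3]=o["ee_pos"];T=W@np.array(p["tool_from_camera"])
    X=(P@T[:3,:3].T+T[:3,3]).reshape(420,560,3); X[d==0]=np.nan
    return im,d,X
E
python3 - <<'E'
from h import *
o=ctrl.get_obs();print(o)
print(R.from_rotvec(o["orientation"]).as_matrix().round(3))
im,d,X=pts("top");im2,_,_=pts("scene")
np.save("top.npy",X)
cv2.imwrite("pics/top.png",im[...,::-1]);cv2.imwrite("pics/scene.png",im2[...,::-1])
E
```

```text
{'t': 0.0, 'qpos': array([ 1.21606570e+00,  4.23833014e-01,  1.63070480e+00,  1.98732017e-06,
        1.08861626e+00, -1.89744763e-02]), 'qvel': array([-2.44752462e-05,  1.87397520e-04, -4.99048259e-04, -9.70358539e-04,
        2.11560203e-03,  5.55741698e-04]), 'joint_torque': array([ 1.23993133e-03, -5.44632661e+01, -2.73662657e+01,  6.45179185e-02,
        2.28802644e-02, -1.31044276e-04]), 'ee_pos': array([205.6984644 , 589.6053315 , 240.90075945]), 'orientation': array([-5.24883232e-01, -3.09713786e+00,  2.40924695e-03]), 'ft_force': array([ 0.61887366, -0.31274785,  0.26362927]), 'moment': array([-0.03667796,  0.01877758, -0.00720138]), 'grasp_force': 0.0, 'width': 87.57931217037701}
[[-0.944  0.329 -0.001]
 [ 0.329  0.944 -0.001]
 [ 0.    -0.002 -1.   ]]
```

View pics/top.png

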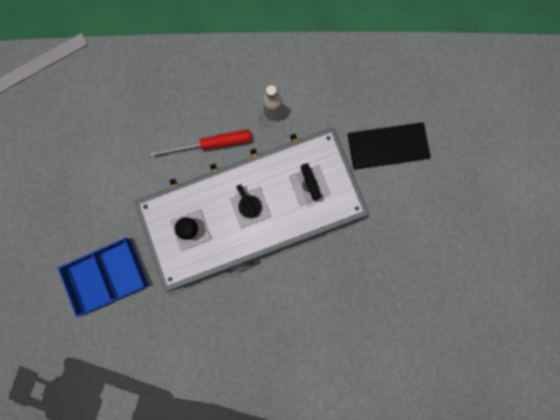

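View pics/scene.png

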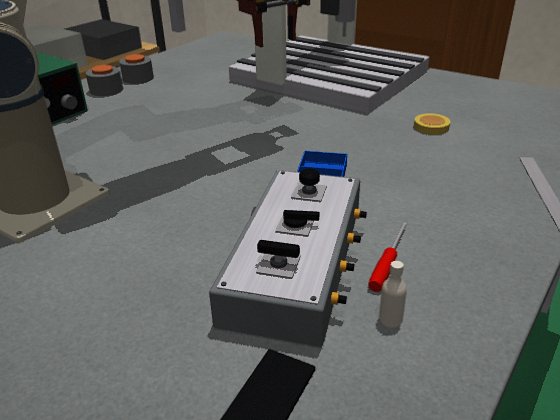

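Top view: round knob near (186,229), selector at (250,206) and T-handle at (312,182). The scene view confirms that the round mushroom is at the far end.

```bash
python3 - <<'E'
from h import *
X=np.load("top.npy"); im=cv2.imread("pics/top.png"); g=im.max(2)
for n,(u,v) in dict(knob=(186,229),sel=(250,206),tee=(312,182)).items():
    s=np.s_[v-24:v+25,u-24:u+25]; Q=X[s].reshape(-1,3); m=(g[s].ravel()<60)&(Q[:,2]>95)
    q=Q[m]; print(n,m.sum(),np.median(q,0),(q.min(0)+q.max(0))/2,q.max(0))
    if n=="knob": k=(q.min(0)+q.max(0))/2
    if n=="tee": t=q.mean(0)
a=t-k; print("row dir deg",np.degrees(np.arctan2(a[1],a[0])),np.linalg.norm(a[:2]))
o=ctrl.get_obs();M=R.from_rotvec(o["orientation"]).as_matrix()
print("tool y world deg",np.degrees(np.arctan2(M[1,1],M[0,1])), "shift",M.T@(np.r_[k[:2],240]-o["ee_pos"]))
E
```

```text
knob 386 [531.71779136 230.05298447 124.60331391] [531.94056339 232.2084419  119.60315341] [548.3025288  249.55520047 129.21000481]
sel 409 [572.57543485 131.46139896  97.98330884] [577.75193973 130.20624637 103.07155996] [603.28627142 148.41428427 111.14074666]
tee 323 [606.89537499  26.89385343 119.93250139] [608.16678705  26.55879919 114.76414247] [637.3702236   41.30525057 123.4478295 ]
row dir deg -69.93927551199415 218.26167570750005
tool y world deg 70.75985711710406 shift [-425.74638603 -229.98767213    1.29486503]
```

Call:
{"fn": "arm_command", "kwargs": {"rows": [0, 0, 0, -0.25, -0.135, 0, 1, 0, 0, 0, -0.6, -0.325, 0, 1, 0, 0, 0, -1, -0.54, 0, 1]}}

```text
t: 0.4
ee_pos: [267.2, 522.3, 241.2]
orientation: [-0.523, -3.098, 0.001]
ft_force: [0.8, 0.7, -0.3]
width: 88.2
grasp_force: 0.0
```

Call:
{"fn": "arm_command", "kwargs": {"rows": [0, 0, 0, -0.33, -0.18, 0, 1, 0, 0, 0, -0.66, -0.36, 0, 1, 0, 0, 0, -1, -0.54, 0, 1]}}

```text
t: 0.7
ee_pos: [329.0, 454.6, 241.4]
orientation: [-0.525, -3.097, 0.001]
ft_force: [-0.6, 0.8, -0.2]
width: 87.3
grasp_force: 0.0
```

Call:
{"fn": "arm_command", "kwargs": {"rows": [0, 0, 0, -0.33, -0.18, 0, 1, 0, 0, 0, -0.66, -0.36, 0, 1, 0, 0, 0, -1, -0.54, 0, 1]}}

```text
t: 1.0
ee_pos: [390.3, 387.5, 241.4]
orientation: [-0.525, -3.097, 0.001]
ft_force: [0.9, -0.8, -0.6]
width: 88.1
grasp_force: 0.0
```

Call:
{"fn": "arm_command", "kwargs": {"rows": [0, 0, 0, -0.33, -0.18, 0, 1, 0, 0, 0, -0.66, -0.36, 0, 1, 0, 0, 0, -1, -0.54, 0, 1]}}

```text
t: 1.3
ee_pos: [451.6, 320.4, 241.4]
orientation: [-0.525, -3.097, 0.001]
ft_force: [0.1, -0.9, -0.6]
width: 87.7
grasp_force: 0.0
```

Call:
{"fn": "arm_command", "kwargs": {"rows": [0, 0, 0, -0.33, -0.18, 0, 1, 0, 0, 0, -0.66, -0.36, 0, 1, 0, 0, 0, -1, -0.54, 0, 1]}}

```text
t: 1.6
ee_pos: [512.9, 253.2, 241.4]
orientation: [-0.525, -3.097, 0.001]
ft_force: [-0.1, 0.6, -0.4]
width: 88.0
grasp_force: 0.0
```

Call:
{"fn": "arm_command", "kwargs": {"rows": [0, 0, 0.047, 0, 0, 0, 1, 0, 0, 0.094, 0, 0, 0, 1, 0, 0, 0.141, 0, 0, 0, 1, 0, 0, 0.188, 0, 0, 0, 1, 0, 0, 0.235, 0, 0, 0, 1]}}

```text
t: 2.1
ee_pos: [512.2, 254.2, 241.3]
orientation: [-1.615, -2.694, 0.001]
ft_force: [0.2, 0.4, 1.1]
width: 87.7
grasp_force: 0.0
```

Call:
{"fn": "arm_command", "kwargs": {"rows": [0, 0, 0.025, 0, 0, 0, 1, 0, 0, 0.047, 0, 0, 0, 1, 0, 0, 0.047, 0, 0, 0, 1, 0, 0, 0.047, 0, 0, 0, 1]}}

```text
t: 2.5
ee_pos: [512.2, 254.3, 241.4]
orientation: [-1.799, -2.575, 0.001]
ft_force: [-0.1, -0.3, -0.5]
width: 87.7
grasp_force: 0.0
```

```bash
cat > look.py <<'E'
from h import *
import sys
im,d,X=pts("wrist"); o=ctrl.get_obs()
cv2.imwrite(sys.argv[1],im[...,::-1])
M=R.from_rotvec(o["orientation"]).as_matrix()
print(o["t"],o["ee_pos"],o["ft_force"],o["width"],o["grasp_force"],"tool y deg",np.degrees(np.arctan2(M[1,1],M[0,1])),M[:,2])
m=(im.max(2)<70)&(X[...,2]>100)&(X[...,2]<160)&(np.hypot(X[...,0]-532,X[...,1]-231)<32)
q=X[m]; ztop=np.percentile(q[:,2],98); print("n",m.sum(),"ztop",ztop)
c,r=cv2.minEnclosingCircle(q[:,:2].astype(np.float32)); print("circle",c,r)
s=X[(np.abs(X[...,2]-80)<6)]; print("box z",np.median(s[:,2]))
k=np.r_[c,114]; print("shift to knob",M.T@(k-o["ee_pos"]))
E
python3 look.py pics/w1.png
```

```text
2.55 [512.30812818 254.32081375 241.5052646 ] [0.39373231 0.18683394 0.22587857] 87.5323238378198 0.0 tool y deg 20.09778663125603 [-2.96424989e-04 -1.10283113e-04 -9.99999950e-01]
n 1415 ztop 126.49550962897314
circle (533.4174194335938, 234.25975036621094) 18.45195960998535
box z 79.84392900621083
shift to knob [-26.09292449  12.97076871 127.5012133 ]
```

View pics/w1.png

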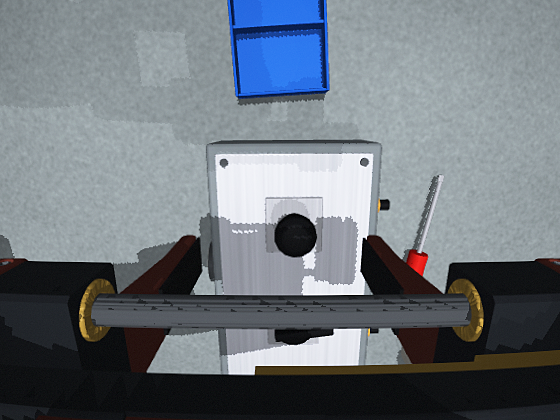

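Knob at (295,235) in the wrist view, selector at (300,335) behind the bar. I'll align above the knob and check.

Call:
{"fn": "arm_command", "kwargs": {"rows": [0, 0, 0, -0.16, 0.08, 0, 1, 0, 0, 0, -0.32, 0.16, 0, 1, 0, 0, 0, -0.32, 0.16, 0.35, 1, 0, 0, 0, -0.32, 0.16, 0.75, 1, 0, 0, 0, -0.32, 0.16, 0.75, 1]}}

```text
t: 3.05
ee_pos: [531.6, 232.6, 178.0]
orientation: [-1.801, -2.57, 0.009]
ft_force: [-1.0, -0.5, -0.1]
width: 87.7
grasp_force: 0.0
```

```bash
python3 look.py pics/w2.png
```

```text
3.1 [532.69573723 233.32151145 180.13436619] [ 0.81048752 -0.74903317 -0.06909853] 87.61004854174072 0.0 tool y deg 19.965495924491396 [-0.0038321  -0.00174575 -0.99999113]
n 2444 ztop 126.50988173241674
circle (533.6607666015625, 233.74465942382812) 18.671607971191406
box z 79.802205440682
shift to knob [ 0.09018057  1.32912992 66.12934302]
```

View pics/w2.png

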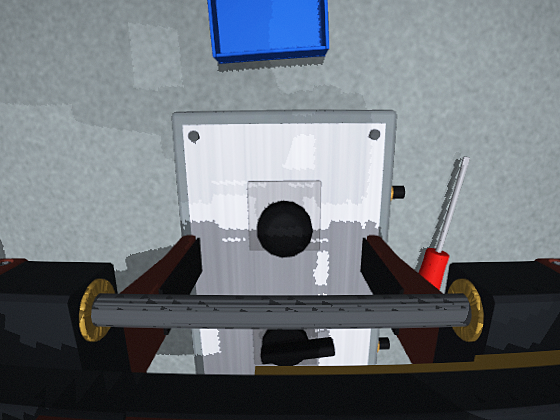

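The knob at (285,228) sits centred between the fingers at columns ~200 and ~365. Next I descend and close.

Call:
{"fn": "arm_command", "kwargs": {"rows": [0, 0, 0, 0, 0.01, 0.25, 1, 0, 0, 0, 0, 0.01, 0.5, 1, 0, 0, 0, 0, 0.01, 0.7, 1, 0, 0, 0, 0, 0.01, 0.84, 1, 0, 0, 0, 0, 0.01, 0.84, 1]}}

```text
t: 3.6
ee_pos: [534.1, 234.7, 114.3]
orientation: [-1.802, -2.573, 0.001]
ft_force: [-1.5, -0.3, -0.3]
width: 88.0
grasp_force: 0.0
```

Call:
{"fn": "arm_command", "kwargs": {"rows": [0, 0, 0, 0, 0, 0, 1, 0, 0, 0, 0, 0, 0, -1, 0, 0, 0, 0, 0, 0, -1, 0, 0, 0, 0, 0, 0, -1, 0, 0, 0, 0, 0, 0, -1]}}

```text
t: 4.1
ee_pos: [534.1, 235.0, 114.8]
orientation: [1.802, 2.573, 0.001]
ft_force: [-0.2, -0.1, -0.5]
width: 59.7
grasp_force: 0.0
```

Call:
{"fn": "arm_command", "kwargs": {"rows": [0, 0, 0, 0, 0, 0, -1, 0, 0, 0, 0, 0, 0, -1, 0, 0, 0, 0, 0, 0, -1, 0, 0, 0, 0, 0, 0, -1, 0, 0, 0, 0, 0, 0, -1]}}

```text
t: 4.6
ee_pos: [533.1, 234.6, 114.4]
orientation: [-1.801, -2.573, 0.002]
ft_force: [-4.6, -1.2, 4.6]
width: 36.5
grasp_force: 30.0
```

Call:
{"fn": "arm_command", "kwargs": {"rows": [0, 0, 0, 0, 0, -0.06, -1, 0, 0, 0, 0, 0, -0.12, -1, 0, 0, 0, 0, 0, -0.18, -1, 0, 0, 0, 0, 0, -0.24, -1, 0, 0, 0, 0, 0, -0.3, -1]}}

```text
t: 5.1
ee_pos: [533.1, 234.6, 138.5]
orientation: [-1.801, -2.573, 0.003]
ft_force: [-4.6, -1.9, -5.1]
width: 36.4
grasp_force: 30.0
```

Call:
{"fn": "arm_command", "kwargs": {"rows": [0, 0, 0, 0, 0, -0.015, -1, 0, 0, 0, 0, 0, -0.015, -1, 0, 0, 0, 0, 0, -0.015, -1, 0, 0, 0, 0, 0, -0.015, -1, 0, 0, 0, 0, 0, -0.015, -1]}}

```text
t: 5.6
ee_pos: [533.1, 234.6, 139.5]
orientation: [-1.801, -2.572, 0.003]
ft_force: [-6.1, -1.7, -4.1]
width: 36.3
grasp_force: 30.0
```

```bash
python3 look.py pics/w3.png; python3 - <<'E'
from h import *
im,d,X=pts("scene")
cv2.imwrite("pics/s2.png",cv2.resize(im[120:320,180:400,::-1],None,fx=2.5,fy=2.5))
E
```

```text
5.65 [533.07209359 234.63026712 139.51811003] [-5.36336549 -2.41130868 -4.54574861] 36.53185339933165 29.999326074903365 tool y deg 19.999271079728317 [-1.88359604e-03 -7.37143603e-04 -9.99997954e-01]
n 5651 ztop 158.24899479683842
circle (529.2828979492188, 243.6326446533203) 27.234756469726562
box z 79.8230223184388
shift to knob [ 9.75668016 -0.43020721 25.51855909]
```

View pics/s2.png

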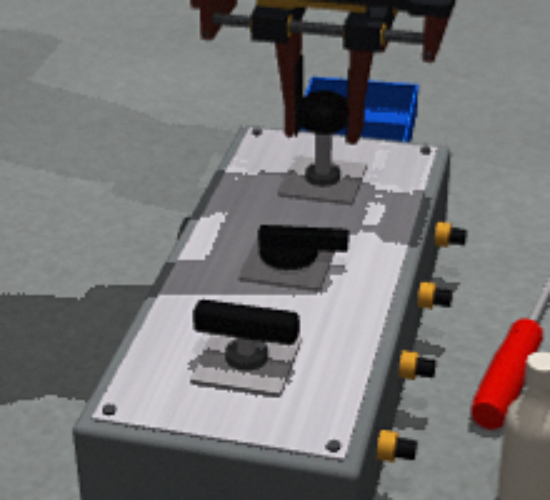

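The knob at (323,110) in the crop is gripped with a long stem showing. T-handle and selector look unmoved. I'll check the cap height numerically.

```bash
cat > cz.py <<'E'
from h import *
for n in ("wrist","scene"):
    im,d,X=pts(n); m=(np.hypot(X[...,0]-533.3,X[...,1]-234.3)<10)&(X[...,2]<165)&(X[...,2]>110)
    print(n,m.sum(),np.percentile(X[m][:,2],[10,50,90]) if m.any() else "")
E
python3 cz.py
```

```text
wrist 1264 [149.66831592 150.39921018 151.12872797]
scene 88 [112.49435885 149.33922913 151.27791537]
```

Call:
{"fn": "arm_command", "kwargs": {"rows": [0, 0, 0, 0, 0, 0.06, -1, 0, 0, 0, 0, 0, 0.12, -1, 0, 0, 0, 0, 0, 0.18, -1, 0, 0, 0, 0, 0, 0.25, -1, 0, 0, 0, 0, 0, 0.315, -1]}}

```text
t: 6.3
ee_pos: [533.1, 234.6, 115.0]
orientation: [-1.801, -2.573, 0.002]
ft_force: [-8.0, -2.5, 3.7]
width: 36.8
grasp_force: 30.0
```

Call:
{"fn": "arm_command", "kwargs": {"rows": [0, 0, 0, 0, 0, 0.01, -1, 0, 0, 0, 0, 0, 0.01, -1, 0, 0, 0, 0, 0, 0.01, -1, 0, 0, 0, 0, 0, 0.01, -1]}}

```text
t: 6.7
ee_pos: [533.1, 234.6, 114.4]
orientation: [-1.801, -2.573, 0.002]
ft_force: [-9.2, -2.3, 4.2]
width: 36.6
grasp_force: 30.0
```

```bash
python3 cz.py
```

```text
wrist 1252 [124.55723982 125.30292815 126.07450045]
scene 40 [124.86218464 125.71223375 127.17481879]
```

The knob is home. Open, then lift.

Call:
{"fn": "arm_command", "kwargs": {"rows": [0, 0, 0, 0, 0, 0, 1, 0, 0, 0, 0, 0, 0, 1, 0, 0, 0, 0, 0, 0, 1, 0, 0, 0, 0, 0, 0, 1, 0, 0, 0, 0, 0, 0, 1]}}

```text
t: 7.3
ee_pos: [534.5, 235.1, 114.0]
orientation: [1.802, 2.573, 0.002]
ft_force: [-0.3, -0.6, 0.5]
width: 72.8
grasp_force: 0.0
```

Call:
{"fn": "arm_command", "kwargs": {"rows": [0, 0, 0, 0, 0, 0, 1, 0, 0, 0, 0, 0, 0, 1, 0, 0, 0, 0, 0, 0, 1, 0, 0, 0, 0, 0, 0, 1, 0, 0, 0, 0, 0, 0, 1]}}

```text
t: 7.8
ee_pos: [533.9, 234.9, 113.7]
orientation: [1.802, 2.574, -0.0]
ft_force: [-0.7, 0.6, 0.0]
width: 87.8
grasp_force: 0.0
```

Call:
{"fn": "arm_command", "kwargs": {"rows": [0, 0, 0, 0, 0, -0.15, 1, 0, 0, 0, 0, 0, -0.35, 1, 0, 0, 0, 0, 0, -0.65, 1, 0, 0, 0, 0, 0, -0.9, 1, 0, 0, 0, 0, 0, -0.9, 1]}}

```text
t: 8.3
ee_pos: [535.8, 235.7, 189.2]
orientation: [1.8, 2.571, 0.008]
ft_force: [-0.4, -0.3, 0.4]
width: 88.0
grasp_force: 0.0
```

```bash
python3 cz.py; python3 look.py pics/w4.png
```

```text
wrist 639 [124.53044601 125.3780654  126.23429019]
scene 44 [124.47275395 125.8416952  126.97822838]
8.45 [533.57080254 234.77635252 185.41378248] [ 0.05935764 -0.05078336 -0.26716769] 87.51116300156514 0.0 tool y deg 20.00077289702433 [-3.75479403e-04 -1.54663645e-04 -9.99999918e-01]
n 2261 ztop 126.39705269474914
circle (533.6466064453125, 233.610107421875) 18.69106674194336
box z 79.80475615018213
shift to knob [-1.1206264  -0.29868708 71.41392851]
```

View pics/w4.png

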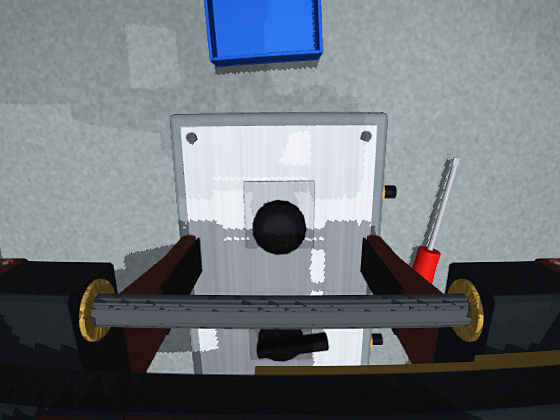

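The knob at (279,227) is free of the fingers, with its top at 126.4 mm against 126.5 mm before the pull. The selector at (290,343) looks unmoved.

```bash
python3 -c "
from workcell import ctrl
print(ctrl.close_job())"
```

```text
the job is handed in; nothing more can be done
None
```

I pulled the round knob out about 24–25 mm to its on detent, pushed it back fully home and let go; the T-handle and selector look unmoved, and the job was handed in at about 8.5 s (no verdict was returned).

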